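# Pin the lifting handle and lift the press plate off the panel

### The job

The lifting handle of the small press plate on the pale green panel is held by a headed pin that is only started: push the pin fully home, until its head seats against the fork's bush, while the plate still rests on the panel. Then grip the plate only by the handle's black bar, lift it about 10 cm clear of the panel and finish while holding it there in the air, level and still; leave the tape measure and the battery beside the panel alone.

Things in the scene. Friction and masses are not known exactly. Their poses are not given: they have to be found in the camera images.
- panel: loose flat pale green board, 235 x 370 x 18 mm (x, y, z), lying on the bench; origin at the centre of its underside, z up; the press plate rests on its top, 18 mm above the origin
- press_plate: aluminium plate, 100 x 120 x 22 mm (x, y, z), 0.5-0.8 kg, loose; origin at the centre of its underside, z up. On it a steel fork: two cheeks 40 mm wide in y, 14 mm thick, at x = -22..-8 and 8..22 mm, tops at z = 60 mm; a round bush on the -x cheek out to x = -34; 13.5 mm holes along x at y = 0, z = 45. The pin enters from -x, the side towards the robot; no more than 0.8 rad of yaw
- handle: loose handle, 0.11 kg, standing between the cheeks, axes as the plate's; origin at the centre of its foot, 22 mm above the plate's underside: a steel lug 14 mm thick in x, 36 mm wide, its 13.5 mm hole in line with the fork's, and a black cross bar on top. It carries the plate only through the pin; play lets it rise about 2 mm before the plate follows
- handle_bar (a point): centre of the handle's black cross bar, 76 mm above the handle's foot (98 mm above the plate's underside); the bar is 90 mm long along the handle's y, 18 mm high and 20 mm thick in x (pinch it across x); 29 mm are free between the bar's underside and the cheeks' tops
- pin: loose greased steel pin, 60 g, its +x points into the fork; shank 12 mm diameter, 64 mm long, tapered tip; origin at the centre of the seating face of its head (24 mm diameter, 6 mm thick, on the -x side), then a neck and a black knob. It starts 24-28 mm off its seat; home: origin at x = -34, y = 0, z = 45 mm of the plate. Slides easily; over about 3 N when seated may shift the plate
- pin_knob (a point): centre of the flat end face of the pin's black knob, on the pin's axis, 22 mm behind the head's seating face (towards the pin's -x); the face to push on, 20 mm in diameter
- tape_measure: yellow and black tape measure, 61 x 83 x 36 mm, on the bench to the right of the panel (another lies far off at the right); to be left alone
- battery: black spare drill battery, 70 x 112 x 52 mm, on the bench to the left of the panel; to be left alone
Not all that is in view belongs to the job. What is meant by the pin is not blue, and is the smaller of those in its own colour. Leave any orange look-alike of the handle alone.

How it is judged:
On the way, in this order (a step that is already met when the one before it is completed fails the run):
1. the pin is fully home, its head against the fork's bush, while the plate still rests on the panel (x of pin in the frame of press_plate between -0.0365 and -0.03 m and angle between the x axis of pin and the x axis of press_plate, either way round below 0.15 rad and y of pin in the frame of press_plate between -0.004 and 0.004 m and z of pin in the frame of press_plate between 0.041 and 0.049 m and z of press_plate in the frame of panel below 0.022 m), for 0.2 s.
2. the plate hangs clear of the panel from the pinned handle (x of pin in the frame of press_plate between -0.0365 and -0.03 m and angle between the x axis of pin and the x axis of press_plate, either way round below 0.15 rad and y of pin in the frame of press_plate between -0.004 and 0.004 m and z of pin in the frame of press_plate between 0.041 and 0.049 m and z of press_plate in the frame of panel above 0.048 m and contact force between the fingers and handle above 2 N), for 0.2 s.
At the end, for the whole second after the job is handed in: The robot grips the handle (over 2 N) and touches neither plate nor pin; the plate's underside is 65 to 150 mm above the panel's top, within 0.1 rad of level, slower than 20 mm/s and 0.15 rad/s; the pin is still home (head within 2.5 mm of the bush) and the panel still lies on the bench (x of pin in the frame of press_plate between -0.0365 and -0.03 m and angle between the x axis of pin and the x axis of press_plate, either way round below 0.15 rad and y of pin in the frame of press_plate between -0.004 and 0.004 m and z of pin in the frame of press_plate between 0.041 and 0.049 m and z of press_plate in the frame of panel between 0.083 and 0.168 m and height (world z) of panel below 0.01 m and angle between press_plate's own z axis and vertical below 0.1 rad and linear speed of press_plate below 0.02 m/s and angular speed of press_plate below 0.15 rad/s and contact force between the fingers and handle above 2 N and contact force between each of the arm, the fingers and press_plate below 0.3 N and contact force between each of the arm, the fingers and pin below 0.3 N and contact force between press_plate and panel below 0.1 N); the arm keeps its last pose, push and grip.
It fails at once if the tape measure or the battery is shifted by more than 20 mm (distance of any of tape_measure, battery from where it was at the start of the episode above 0.02 m).
It fails at once if the press plate is tipped by more than 0.35 rad (angle between press_plate's own z axis and vertical above 0.35 rad).
It also fails if it takes over 54 s, if anything falls off the work surface, if the arm or the gripper's body presses on something with over 40 N, if the wrist force passes 120 N, or if a joint passes its speed limit or range.

### The arm

A 7-joint arm with a two-finger parallel gripper is mounted at the origin on a cart in front of the work surface, level with it; the furniture and walls round the work are solid. World frame = base frame: x ahead of the robot, y to its left, z up, the work surface at z = 0. Lengths are in m, angles in rad, forces in N, time in s.
With the tool pointing down it reaches from about 0.425 to 0.825 m from the base axis. Payload 3.6 kg.
Tool frame: the origin (TCP) lies between the finger pads; the fingertips stand ahead of it and the grasp point (between the pads) lies 11 mm behind it (r.finger_overhang is the z of the fingertips in the tool frame, in m); z points along the fingers, y is the line along which they close (so a half turn about z gives the same grasp; the last joint's range is limited). The gripper opens to 85 mm and grips with 20 to 120 N. Pads are 22 mm wide; open, the fingers measure 114 mm over their backs; the gripper's body (76 mm by 85 mm) begins 54 mm behind the grasp point. The pads swing forward as they close: fully open they stand 13 mm farther back than shut.
Start: joints at [1.181, 0.615, -0.013, 1.423, 0.008, 1.103, -0.04], TCP at [0.231, -0.608, 0.239] pointing down, gripper open.
Joint ranges: [-3.12, 3.12], [-0.3, 2.06], [-1.34, 1.32], [0.26, 2.42], [-1.36, 4.5], [0.01, 1.98], [-2.84, 2.84]. Speed limits (rad/s): [2.79, 2.79, 3.14, 3.14, 3.14, 3.14, 3.14].

### API

Orientations are given as a 3x3 rotation matrix whose columns are the frame's x, y, z axes.
In Python, from workcell import r gives the robot as it stands. The module is installed in compiled form; this text tells all that it offers.
- The arm moves only by the shell command python3 -m crank 'ROWS'. ROWS is JSON, a list of rows, each a list of 3 entries, a list of its own where there are three numbers: the turn, a rotation vector about the world's x, y, z in degrees, then the shift along the world's x, y, z in m, then the finger opening in m, from 0 to 0.0854. In form: [[[wx, wy, wz], [tx, ty, tz], claw], ...]. A call has 1 to 12 rows; each row is the pose to reach, as a shift and turn from the pose commanded when the call began; what a row does not reach only later rows make up. A row lasts 1/10 s, in which the tool goes at most 50 mm and 8.59 degrees, less where a joint would pass 70% of its speed; a pose out of reach is approached as far as the arm can. A call with a gripper value outside its range is refused whole. The fingers move at their own pace and stop on an object; the grip force is fixed at half the most. Time passes only in rows, so rows that repeat a pose let the fingers close. It gives the time, the measured TCP pose, the force, the opening and the grip force at its end, in the units of the state.
- r.get_obs(): the state, without advancing time (a new reading comes with each control period).
- r.snapshot(name): name is "scene" or "top" or "wrist"; returns the picture (384x512x3 uint8, red, green, blue); there is no depth.
- r.camera_info(name): a dict with "intrinsics" (3x3 intrinsics, pixels), "position" and "rotation" of the camera in the world. Camera axes: x right, y up, looking along -z (the intrinsics and any distortion apply to the point x, -y, -z); pixel columns grow to the right and rows downward; lengths in m; the calibration is good to about 2 mm. A picture is of the moment at which its call begins: read the wrist's pose just before it. camera_info takes no time and is no camera call; for the wrist camera it gives the pose at the moment of the call.
- r.finish_job(): hands the job in; it is judged then, once.
The state is a dict: "clock": time; "joints": joint angles; "qvel": joint speeds; "joint_torque": joint torques, N m; "tcp_pos": TCP position; "ee_rot": TCP orientation; "contact_force": force on the tool from outside, world axes, zero at the start; "ft_torque": the same for the moment, N m; "gripper_width": finger opening in m; "grasp_force": force on a finger pad.
Only numpy, scipy, OpenCV 4.12 (cv2) and the standard library are available. Lean on these libraries where they do the work, as an engineer would, in place of code of your own. Each camera call takes 0.05 s, during which the arm holds its last target. There are 200 camera calls.

## Working session

There is one attempt and no reset: what is moved stays moved. The work goes in short steps, Python scripts to look and compute and a shell command to move; the robot and the scene stay as the last step left them, time stands still between calls to the robot, and variables do not carry over. Pictures are saved under pics/ and viewed, at most 10 in all, crops included, and the job is handed in when it is done.

```bash
mkdir -p pics
cat > h.py <<'E'
from workcell import r
import numpy as np, cv2
def snap(name,fn):
    ci=r.camera_info(name); im=r.snapshot(name); cv2.imwrite('pics/'+fn+'.png',im[:,:,::-1]); np.savez('pics/'+fn+'.npz',K=ci['intrinsics'],p=ci['position'],R=ci['rotation']); print({k:v for k,v in ci.items() if k not in('intrinsics','position','rotation')}); return im
def ray(fn,u,v):
    d=np.load('pics/'+fn+'.npz'); q=np.linalg.inv(d['K'])@[u,v,1]; q=d['R']@[q[0],-q[1],-q[2]]; return d['p'],q/np.linalg.norm(q)
def tri(*obs):
    A=0;b=0
    for o in obs:
        p,q=ray(*o); P=np.eye(3)-np.outer(q,q); A=A+P; b=b+P@p
    x=np.linalg.solve(A,b); res=[round(1e3*np.linalg.norm((np.eye(3)-np.outer(q,q))@(x-p)),1) for p,q in (ray(*o) for o in obs)]
    return x.round(4),res
def atz(fn,u,v,z):
    p,q=ray(fn,u,v); return (p+q*(z-p[2])/q[2]).round(4)
def proj(fn,X):
    d=np.load('pics/'+fn+'.npz'); c=d['R'].T@(np.array(X)-d['p']); q=d['K']@[c[0],-c[1],-c[2]]; return (q[:2]/q[2]).round(1)
E
python3 - <<'E'
from h import *
a=snap('scene','scene0');b=snap('top','top0')
big=np.vstack([a,b])
cv2.imwrite('pics/a.png',cv2.resize(a,(800,600))[:,:,::-1]);cv2.imwrite('pics/b.png',cv2.resize(b,(800,600))[:,:,::-1])
for n in('scene0','top0'):
    d=np.load(f'pics/{n}.npz');print(d['p'],d['R'],d['K'])
o=r.get_obs();print(o['ee_rot'],r.finger_overhang,o['tcp_pos'],o['contact_force'],o['gripper_width'],o['clock'])
E
```

```text
{}
{}
[0.13841688 0.73317444 0.69370166] [[-0.89844228  0.26042217 -0.35352759]
 [-0.43891561 -0.50985082  0.73986839]
 [ 0.0124318   0.81989782  0.57237489]] [[355.56486572   0.         262.75388559]
 [  0.         355.56486572 193.30879546]
 [  0.           0.           1.        ]]
[0.24365055 0.00856386 1.5112981 ] [[-0.00189718  0.98371185 -0.17974261]
 [-0.99978248  0.00186739  0.02077273]
 [ 0.02077003  0.17974292  0.98349433]] [[469.97202966   0.         255.48013359]
 [  0.         469.97202966 196.75612226]
 [  0.           0.           1.        ]]
[[ 9.34866443e-01  3.54998567e-01 -8.66249328e-04]
 [ 3.54999624e-01 -9.34863792e-01  2.22645751e-03]
 [-1.94359045e-05 -2.38895860e-03 -9.99997146e-01]] 0.008 [ 0.23045964 -0.60703944  0.23821914] [-0.44319784  0.20494899 -0.78571506] 0.08557349374017173 0.1
```

View pics/a.png

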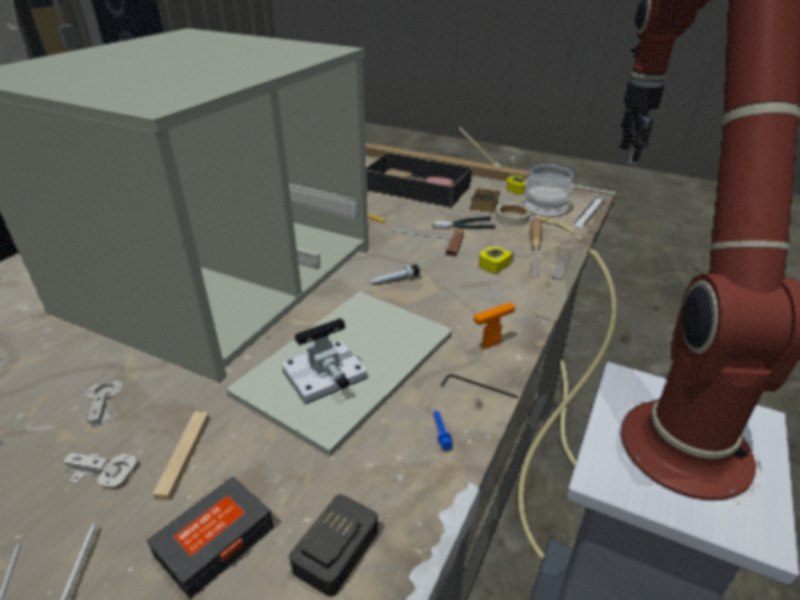

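View pics/b.png

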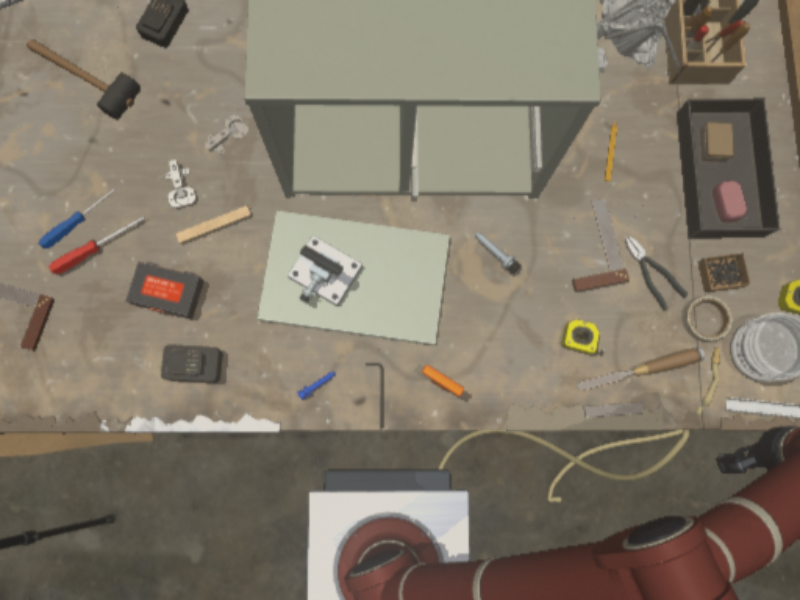

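The scene view (first picture) and top view (second) show these candidates, in pixels of the top picture:
- Pins: a grey pin started in the fork at (312,290), a larger grey pin on the bench at (497,252), and a blue one at (317,385). The one meant is the small grey pin in the fork.
- Handles: the black-bar handle at (322,262). The orange look-alike at (445,380) is to be left alone.

I'll confirm this in an enlarged crop.

Run:
```python
import cv2,numpy as np
a=cv2.imread('pics/scene0.png');b=cv2.imread('pics/top0.png')
A=a[195:265,170:240];B=b[145:200,175:240]
A=cv2.resize(A,(400,400),interpolation=cv2.INTER_CUBIC);B=cv2.resize(B,None,fx=6,fy=6,interpolation=cv2.INTER_CUBIC)
o=np.zeros((400,800,3),np.uint8);o[:,:400]=A;o[:330,405:795]=B;cv2.imwrite('pics/c.png',o)
```

```text
(no output)
```

View pics/c.png

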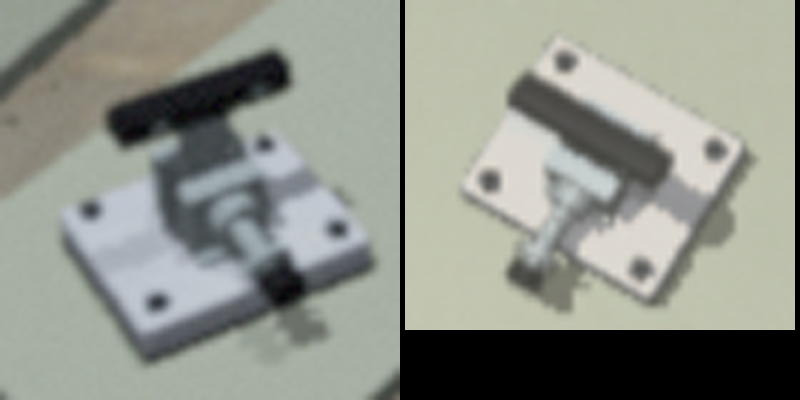

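The crop confirms it: the small grey pin with the black knob, at (285,285) left and (522,275) right, is only started in the fork. The bar's centre is near (200,98) left and (590,130) right. Next I'll compute positions.

Run:
```python
from h import *
s=lambda x,y:('scene0',(x+.5)/5.714-.5+170,(y+.5)/5.714-.5+195)
t=lambda x,y:('top0',(x-405+.5)/6-.5+175,(y+.5)/6-.5+145)
for n,a,b in [('bar',(200,98),(590,130)),('barL',(118,128),(518,92)),('barR',(282,68),(663,170)),('knob',(285,287),(522,277)),('hole nr-left',(157,302),(489,181)),('hole nr-right',(338,229),(641,269)),('hole far-L',(91,209),(565,62)),('hole far-R',(265,145),(715,150)),('cornR',(373,255),(650,300))]:
    print(n,*tri(s(*a),t(*b)))
z=.04
H=[atz(*t(*q),z) for q in((489,181),(641,269),(565,62),(715,150))]
print(H,np.mean(H,0))
print([np.degrees(np.arctan2(*(H[j]-H[i])[[1,0]])) for i,j in((0,2),(1,3),(1,0),(3,2))])
# other: cabinet front edges, battery/tape
for q in((290,195),(555,195),(190,365),(580,337)): print(atz('top0',q[0]*.64,q[1]*.64,0))
```

```text
bar [0.5937 0.1319 0.1158] [np.float64(0.8), np.float64(0.8)]
barL [0.6131 0.1687 0.1173] [np.float64(0.8), np.float64(0.8)]
barR [0.573  0.0946 0.1151] [np.float64(0.6), np.float64(0.6)]
knob [0.5283 0.1709 0.058 ] [np.float64(0.3), np.float64(0.3)]
hole nr-left [0.5842 0.1917 0.0423] [np.float64(1.1), np.float64(1.1)]
hole nr-right [0.5366 0.1102 0.0412] [np.float64(0.9), np.float64(0.9)]
hole far-L [0.6497 0.1525 0.0423] [np.float64(0.9), np.float64(0.9)]
hole far-R [0.6019 0.0716 0.041 ] [np.float64(1.0), np.float64(1.0)]
cornR [0.5216 0.1057 0.0273] [np.float64(0.1), np.float64(0.1)]
[array([0.5837, 0.1915, 0.04  ]), array([0.5361, 0.1099, 0.04  ]), array([0.6495, 0.1523, 0.04  ]), array([0.6011, 0.0713, 0.04  ])] [0.5926  0.13125 0.04   ]
[np.float64(-30.784146526326467), np.float64(-30.70379561397051), np.float64(59.74356283647075), np.float64(59.1403796300916)]
[0.7647 0.2105 0.    ]
[ 0.7677 -0.3609  0.    ]
[0.399 0.406 0.   ]
[ 0.4578 -0.4009  0.    ]
```

```bash
python3 -m crank '[[[0,0,-4],[0.015,0.04,0],0.0],[[0,0,-9],[0.03,0.08,0],0.0],[[0,0,-14],[0.045,0.12,0],0.0],[[0,0,-19],[0.06,0.16,0],0.0],[[0,0,-24],[0.075,0.2,0],0.0],[[0,0,-29],[0.09,0.24,0],0.0],[[0,0,-34],[0.105,0.28,0],0.0],[[0,0,-39],[0.12,0.32,0],0.0],[[0,0,-44],[0.135,0.36,0],0.0],[[0,0,-48],[0.145,0.4,0],0.0],[[0,0,-51.4],[0.155,0.43,0],0.0],[[0,0,-51.4],[0.16,0.45,0],0.0]]'
```

```text
clock: 1.3
tcp_pos: [0.3912, -0.1546, 0.2391]
ee_rot: [[0.862, -0.507, -0.0], [-0.507, -0.862, 0.001], [-0.001, -0.001, -1.0]]
contact_force: [0.1, -0.5, 0.4]
gripper_width: 0.0001
grasp_force: 0.0
```

```bash
python3 -m crank '[[[0,0,0],[0.012,0.04,0],0],[[0,0,0],[0.024,0.08,0],0],[[0,0,0],[0.036,0.12,0],0],[[0,0,0],[0.048,0.16,0],0],[[0,0,0],[0.06,0.2,-0.01],0],[[0,0,0],[0.07,0.24,-0.02],0],[[0,0,0],[0.08,0.28,-0.04],0],[[0,0,0],[0.09,0.31,-0.06],0],[[0,0,0],[0.1,0.335,-0.07],0],[[0,0,0],[0.1,0.346,-0.08],0],[[0,0,0],[0.1,0.346,-0.08],0],[[0,0,0],[0.1,0.346,-0.08],0]]'
python3 - <<'E'
from h import *
a=snap('wrist','w0');cv2.imwrite('pics/d.png',cv2.resize(a,(800,600),interpolation=cv2.INTER_CUBIC)[:,:,::-1])
c=np.array([.593,.131,.018]);a=np.radians(-30.6);R=np.array([[np.cos(a),-np.sin(a),0],[np.sin(a),np.cos(a),0],[0,0,1]])
for q in((0,0,.107),(-.082,0,.045),(-.034,0,.045),(.05,.06,.022)): print(q,proj('w0',c+R@q)*1.5625)
E
```

```text
clock: 2.5
tcp_pos: [0.4902, 0.1866, 0.1592]
ee_rot: [[0.86, -0.51, -0.001], [-0.51, -0.86, -0.002], [0.0, 0.002, -1.0]]
contact_force: [-0.2, -0.2, 0.4]
gripper_width: 0.0001
grasp_force: 0.0
{}
(0, 0, 0.107) [389.84375  34.53125]
(-0.082, 0, 0.045) [395.      242.34375]
(-0.034, 0, 0.045) [394.21875 147.8125 ]
(0.05, 0.06, 0.022) [273.90625 -26.875  ]
```

View pics/d.png

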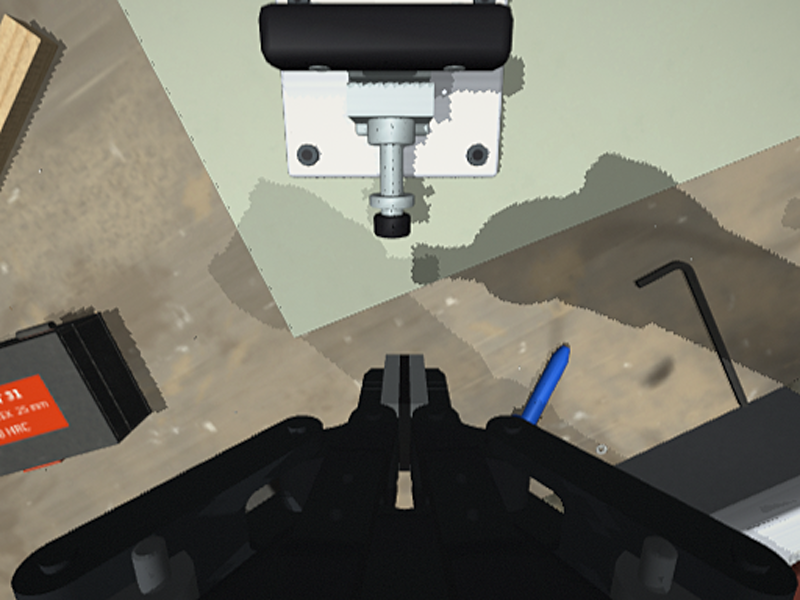

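The wrist view shows the knob's end at (393,236), the bar at (386,37), and the closed fingertips at (404,360). The pin lies straight ahead, nearly as predicted, so I'll descend with a small sideways correction.

```bash
cat >> h.py <<'E'
def where():
    o=r.get_obs(); a=np.radians(-30.6);d=o['tcp_pos']-np.array([.593,.131,.018]);X=np.array([np.cos(a),np.sin(a),0]);Y=np.array([-np.sin(a),np.cos(a),0])
    f=o['contact_force'];print('plate frame mm',(1e3*np.array([d@X,d@Y,d[2]])).round(1),'F',round(f@X,2),round(f@Y,2),round(f[2],2))
E
python3 -c "
from h import *
where();print(proj('w0',[.5224,.1727,.063])*1.5625)"
python3 -m crank '[[[0,0,0],[0,0,-0.02],0],[[0,0,0],[0,0,-0.05],0],[[0,0,0],[0,0,-0.08],0],[[0,0,0],[0,0,-0.095],0],[[0,0,0],[0,0,-0.099],0],[[0,0,0],[0,0,-0.099],0],[[0,0,0],[0,0,-0.099],0]]'
python3 -c "
from h import *
where()"
```

```text
plate frame mm [-116.3   -4.5  141.7] F 0.73 0.42 0.11
[395.      242.34375]
clock: 3.25
tcp_pos: [0.4917, 0.188, 0.0616]
ee_rot: [[0.86, -0.51, 0.002], [-0.51, -0.86, 0.001], [0.002, -0.002, -1.0]]
contact_force: [0.2, 0.4, -0.4]
gripper_width: -0.0
grasp_force: 0.0
plate frame mm [-116.2   -2.6   43.6] F -0.06 0.39 -0.36
```

```bash
python3 -m crank '[[[0,0,0],[0.0055,0.0001,0],0],[[0,0,0],[0.010,-0.0025,0],0],[[0,0,0],[0.0142,-0.005,0],0],[[0,0,0],[0.0172,-0.0067,0],0],[[0,0,0],[0.0187,-0.0076,0],0],[[0,0,0],[0.0187,-0.0076,0],0],[[0,0,0],[0.0187,-0.0076,0],0]]'
python3 -c "
from h import *
where()"
python3 -m crank '[[[0,0,0],[0.0034,-0.002,0],0],[[0,0,0],[0.0069,-0.0041,0],0],[[0,0,0],[0.0103,-0.0061,0],0],[[0,0,0],[0.0138,-0.0081,0],0],[[0,0,0],[0.0155,-0.0092,0],0],[[0,0,0],[0.0155,-0.0092,0],0]]'
python3 -c "
from h import *
where()"
```

```text
clock: 3.95
tcp_pos: [0.5092, 0.1808, 0.0602]
ee_rot: [[0.861, -0.509, -0.0], [-0.509, -0.861, 0.0], [-0.0, 0.0, -1.0]]
contact_force: [-0.0, 0.2, 0.2]
gripper_width: 0.0004
grasp_force: 0.0
plate frame mm [-97.5   0.2  42.2] F -0.13 0.12 0.24
clock: 4.55
tcp_pos: [0.5256, 0.171, 0.0603]
ee_rot: [[0.86, -0.51, 0.001], [-0.51, -0.86, -0.0], [0.001, -0.0, -1.0]]
contact_force: [-0.2, -0.5, -0.4]
gripper_width: -0.0005
grasp_force: 0.0
plate frame mm [-78.3   0.1  42.3] F 0.09 -0.53 -0.41
```

```bash
W='from h import *
where()'
python3 -m crank '[[[0,0,0],[0.0017,-0.001,0],0],[[0,0,0],[0.0034,-0.002,0],0],[[0,0,0],[0.0052,-0.0031,0],0],[[0,0,0],[0.0052,-0.0031,0],0]]' >/dev/null; python3 -c "$W"
python3 -m crank '[[[0,0,0],[0.0009,-0.0005,0],0],[[0,0,0],[0.0017,-0.001,0],0],[[0,0,0],[0.0017,-0.001,0],0]]'>/dev/null; python3 -c "$W"
python3 -m crank '[[[0,0,0],[0.0009,-0.0005,0],0],[[0,0,0],[0.0017,-0.001,0],0],[[0,0,0],[0.0017,-0.001,0],0]]'
python3 - <<'E'
from h import *
where()
a=snap('wrist','w1');cv2.imwrite('pics/e.png',cv2.resize(a,(800,600),interpolation=cv2.INTER_CUBIC)[:,:,::-1])
E
```

```text
plate frame mm [-72.7   0.2  42.3] F 0.17 -0.59 0.29
plate frame mm [-71.1   0.2  42.3] F -0.49 0.25 -0.11
clock: 5.55
tcp_pos: [0.5337, 0.1663, 0.0603]
ee_rot: [[0.861, -0.509, 0.0], [-0.509, -0.861, -0.0], [0.0, -0.0, -1.0]]
contact_force: [-0.5, -0.1, -0.1]
gripper_width: -0.0002
grasp_force: 0.0
plate frame mm [-69.    0.2  42.3] F -0.33 -0.35 -0.07
{}
```

View pics/e.png

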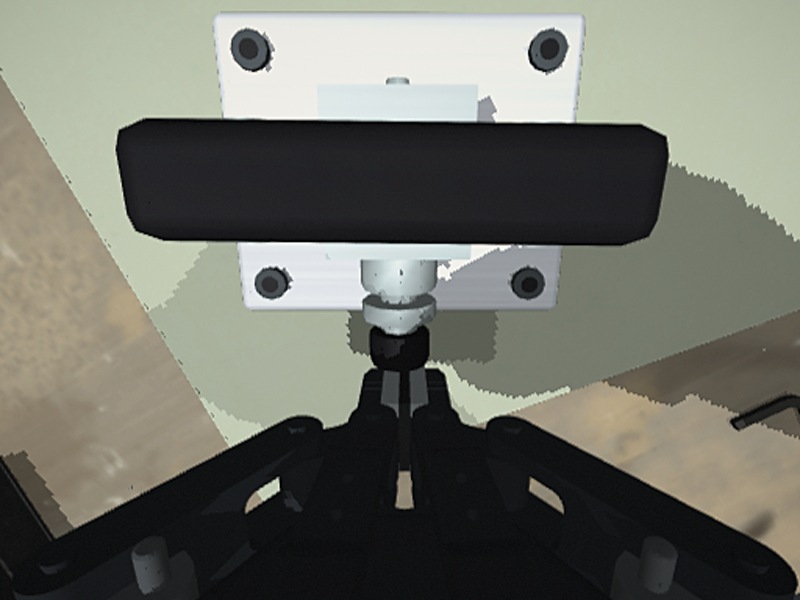

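The view shows the knob's face against the fingertips at (400,370) and the head at (400,315), only a few mm short of the bush at (400,275). I'll continue in fine steps.

```bash
W='from h import *
where()'
python3 -m crank '[[[0,0,0],[0.0009,-0.0005,0],0],[[0,0,0],[0.0009,-0.0005,0],0],[[0,0,0],[0.0009,-0.0005,0],0]]' >/dev/null; python3 -c "$W"
python3 -m crank '[[[0,0,0],[0.0009,-0.0005,0],0],[[0,0,0],[0.0009,-0.0005,0],0],[[0,0,0],[0.0009,-0.0005,0],0]]'>/dev/null; python3 -c "$W"
```

```text
plate frame mm [-68.1   0.2  42.3] F -0.18 0.02 -0.02
plate frame mm [-67.1   0.3  42.3] F -0.61 0.49 -0.32
```

```bash
W='from h import *
where()'
python3 -m crank '[[[0,0,0],[0.0009,-0.0005,0],0],[[0,0,0],[0.0009,-0.0005,0],0],[[0,0,0],[0.0009,-0.0005,0],0]]' >/dev/null; python3 -c "$W"
python3 -m crank '[[[0,0,0],[0.0004,-0.0003,0],0],[[0,0,0],[0.0004,-0.0003,0],0],[[0,0,0],[0.0004,-0.0003,0],0]]'>/dev/null
python3 - <<'E'
from h import *
where()
a=snap('wrist','w2')[150:255,200:312];cv2.imwrite('pics/f.png',cv2.resize(a,(640,600),interpolation=cv2.INTER_CUBIC)[:,:,::-1])
E
```

```text
plate frame mm [-66.1   0.3  42.3] F -0.11 0.57 0.46
plate frame mm [-65.7   0.3  42.3] F -0.31 -0.15 0.65
{}
```

View pics/f.png

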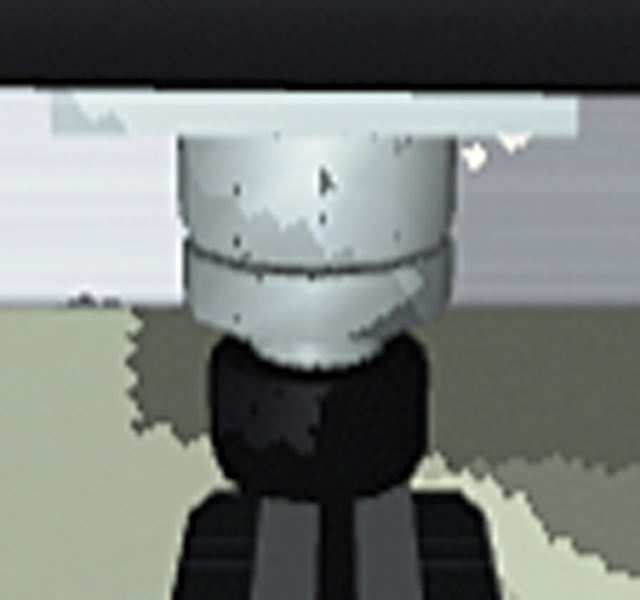

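The crop shows the head at y≈265–335 with only a thin dark seam to the bush at y≈262, so about 0.5 mm remains. I'll push a bit more until force shows.

```bash
W='from h import *
where()'
python3 -m crank '[[[0,0,0],[0.0004,-0.0003,0],0],[[0,0,0],[0.0004,-0.0003,0],0],[[0,0,0],[0.0004,-0.0003,0],0]]' >/dev/null; python3 -c "$W"
python3 -m crank '[[[0,0,0],[0.0004,-0.0003,0],0],[[0,0,0],[0.0004,-0.0003,0],0],[[0,0,0],[0.0004,-0.0003,0],0]]'>/dev/null; python3 -c "$W"
python3 -m crank '[[[0,0,0],[0.0004,-0.0003,0],0],[[0,0,0],[0.0004,-0.0003,0],0],[[0,0,0],[0.0004,-0.0003,0],0]]'; python3 -c "$W"
```

```text
plate frame mm [-65.1   0.2  42.3] F 0.29 -0.84 -0.28
plate frame mm [-65.1   0.2  42.3] F -1.12 -0.45 -0.11
clock: 7.75
tcp_pos: [0.5371, 0.1643, 0.0602]
ee_rot: [[0.861, -0.509, -0.001], [-0.509, -0.861, 0.0], [-0.001, 0.0, -1.0]]
contact_force: [-2.5, 1.8, 1.9]
gripper_width: -0.0002
grasp_force: 1.7
plate frame mm [-65.1   0.2  42.2] F -3.05 0.29 1.89
```

The pin has stopped at -65.1 mm with the force rising to 3 N, so it is seated. Next I'll back off, rise, turn 90° and open.

```bash
python3 -m crank '[[[0,0,0],[-0.0052,0.0031,0],0],[[0,0,0],[-0.0172,0.0102,0],0],[[0,0,0],[-0.0344,0.0204,0],0],[[0,0,0],[-0.0517,0.0305,0.01],0],[[0,0,0],[-0.0517,0.0305,0.05],0],[[0,0,8],[-0.0517,0.0305,0.09],0.05],[[0,0,16],[-0.0517,0.0305,0.13],0.085],[[0,0,24],[-0.045,0.026,0.16],0.085],[[0,0,32],[-0.03,0.02,0.175],0.085],[[0,0,40],[-0.01,0.005,0.18],0.085],[[0,0,48],[0.01,-0.01,0.18],0.085],[[0,0,52],[0.02,-0.015,0.18],0.085]]'
python3 -m crank '[[[0,0,8],[0.005,-0.003,0],0.085],[[0,0,16],[0.008,-0.006,0],0.085],[[0,0,24],[0.01,-0.008,0],0.085],[[0,0,32],[0.015,-0.009,0],0.085],[[0,0,38],[0.015,-0.01,0],0.085],[[0,0,38],[0.015,-0.01,0],0.085],[[0,0,38],[0.015,-0.01,0],0.085]]'
python3 - <<'E'
from h import *
where()
a=snap('wrist','w3');cv2.imwrite('pics/g.png',cv2.resize(a,(800,600),interpolation=cv2.INTER_CUBIC)[:,:,::-1])
snap('top','top1');snap('scene','scene1')
E
```

```text
clock: 8.95
tcp_pos: [0.5593, 0.146, 0.2404]
ee_rot: [[0.931, 0.365, 0.002], [0.365, -0.931, -0.002], [0.001, 0.003, -1.0]]
contact_force: [0.7, -0.7, -0.3]
gripper_width: 0.0851
grasp_force: 0.0
clock: 9.65
tcp_pos: [0.5724, 0.1388, 0.2401]
ee_rot: [[0.511, 0.86, -0.0], [0.86, -0.511, -0.0], [-0.0, -0.0, -1.0]]
contact_force: [-0.2, -0.1, 0.5]
gripper_width: 0.0851
grasp_force: 0.0
plate frame mm [-21.7  -3.8 222.1] F -0.13 -0.21 0.54
{}
{}
{}
```

View pics/g.png

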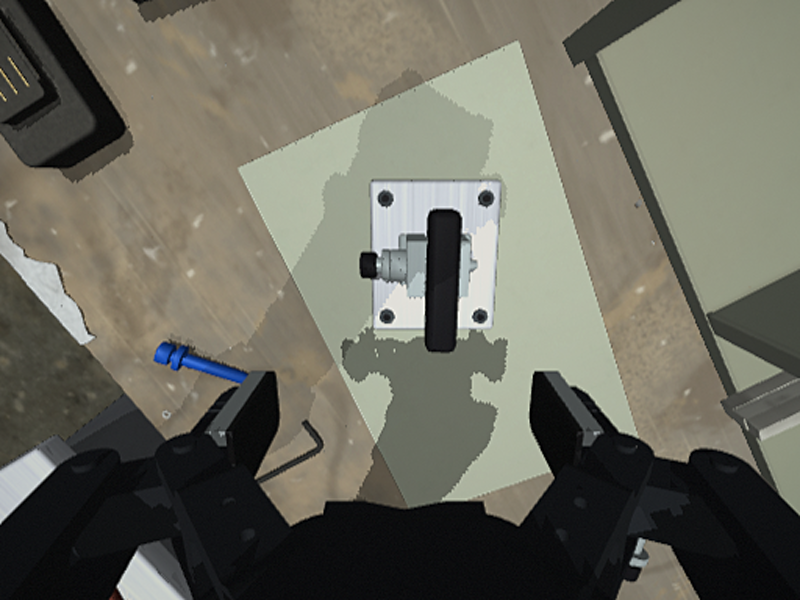

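The wrist view shows the pin's head flush on the bush at (385,265) and the bar's top centred near (443,281). I'll compute the grasp target.

Run:
```python
from h import *
w=lambda x,y:('w3',x/1.5625-.2,y/1.5625-.2)
for z in(.116,.125): print(atz(*w(443,281),z))
H=[atz(*w(*q),.04) for q in((386,199),(486,199),(387,316),(480,316))];print(H,np.mean(H,0))
print([np.degrees(np.arctan2(*(H[j]-H[i])[[1,0]])) for i,j in((0,1),(2,3),(2,0),(3,1))])
print(tri(w(443,281),('top0',(590-405)/6+175,130/6+145),('scene0',200/5.714+170,98/5.714+195)))
```

```text
[0.5961 0.1328 0.116 ]
[0.5966 0.1352 0.125 ]
[array([0.5866, 0.1907, 0.04  ]), array([0.6517, 0.152 , 0.04  ]), array([0.5385, 0.1104, 0.04  ]), array([0.604 , 0.0715, 0.04  ])] [0.5952  0.13115 0.04   ]
[np.float64(-30.730215245920196), np.float64(-30.705785382386416), np.float64(59.0782337715214), np.float64(59.35128306891137)]
(array([0.5944, 0.1309, 0.1124]), [np.float64(1.8), np.float64(1.9), np.float64(1.0)])
```

```bash
python3 -m crank '[[[0,0,0],[0.012,-0.004,0],0.085],[[0,0,0],[0.023,-0.007,-0.01],0.085],[[0,0,0],[0.023,-0.007,-0.03],0.085],[[0,0,0],[0.023,-0.007,-0.055],0.085],[[0,0,0],[0.023,-0.007,-0.08],0.085],[[0,0,0],[0.023,-0.007,-0.105],0.085],[[0,0,0],[0.023,-0.007,-0.12],0.085],[[0,0,0],[0.023,-0.007,-0.13],0.085],[[0,0,0],[0.023,-0.007,-0.135],0.085],[[0,0,0],[0.023,-0.007,-0.135],0.085],[[0,0,0],[0.023,-0.007,-0.135],0.085]]'
python3 - <<'E'
from h import *
where()
a=snap('wrist','w4');cv2.imwrite('pics/i.png',cv2.resize(a,(800,600),interpolation=cv2.INTER_CUBIC)[:,:,::-1])
E
```

```text
clock: 10.9
tcp_pos: [0.5964, 0.132, 0.106]
ee_rot: [[0.509, 0.861, 0.002], [0.861, -0.509, 0.001], [0.001, 0.001, -1.0]]
contact_force: [0.4, 0.1, 0.3]
gripper_width: 0.0853
grasp_force: 0.0
plate frame mm [ 2.4  2.6 88. ] F 0.26 0.33 0.26
{}
```

View pics/i.png

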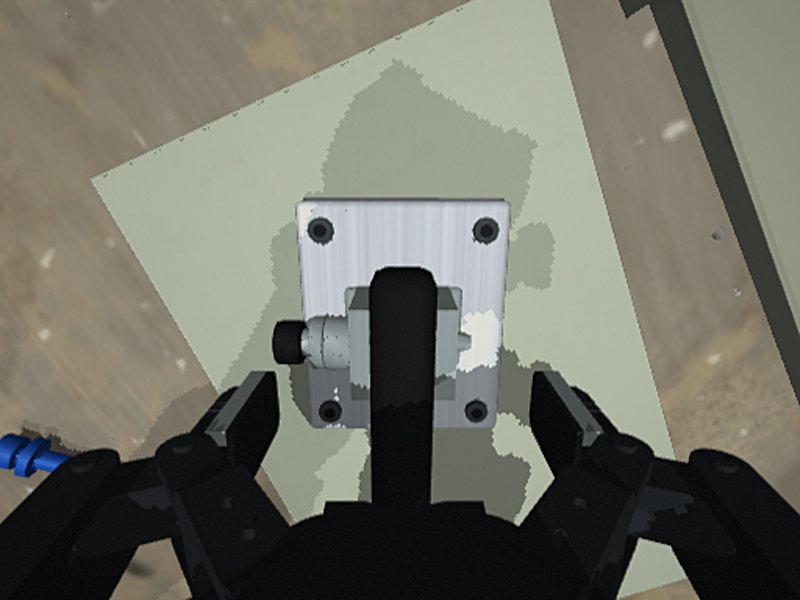

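The bar at column 402 lies centred between the pads (277 and 531), and the fingers are clear of the plate and pin. Closing the gripper.

```bash
python3 -m crank '[[[0,0,0],[0,0,0],0.05],[[0,0,0],[0,0,0],0.03],[[0,0,0],[0,0,0],0.02],[[0,0,0],[0,0,0],0.01],[[0,0,0],[0,0,0],0.005],[[0,0,0],[0,0,0],0.0],[[0,0,0],[0,0,0],0.0],[[0,0,0],[0,0,0],0.0],[[0,0,0],[0,0,0],0.0],[[0,0,0],[0,0,0],0.0]]'
```

```text
clock: 11.95
tcp_pos: [0.596, 0.1318, 0.1056]
ee_rot: [[0.509, 0.861, 0.0], [0.861, -0.509, 0.0], [0.0, 0.0, -1.0]]
contact_force: [-0.4, -0.1, 2.9]
gripper_width: 0.0191
grasp_force: 59.0
```

```bash
python3 -m crank '[[[0,0,0],[0,0,0.001],0],[[0,0,0],[0,0,0.002],0],[[0,0,0],[0,0,0.003],0],[[0,0,0],[0,0,0.004],0],[[0,0,0],[0,0,0.006],0],[[0,0,0],[0,0,0.009],0],[[0,0,0],[0,0,0.013],0],[[0,0,0],[0,0,0.018],0],[[0,0,0],[0,0,0.024],0],[[0,0,0],[0,0,0.028],0],[[0,0,0],[0,0,0.03],0],[[0,0,0],[0,0,0.03],0]]'
python3 -m crank '[[[0,0,0],[0,0,0.003],0],[[0,0,0],[0,0,0.009],0],[[0,0,0],[0,0,0.017],0],[[0,0,0],[0,0,0.027],0],[[0,0,0],[0,0,0.037],0],[[0,0,0],[0,0,0.047],0],[[0,0,0],[0,0,0.056],0],[[0,0,0],[0,0,0.064],0],[[0,0,0],[0,0,0.07],0],[[0,0,0],[0,0,0.073],0],[[0,0,0],[0,0,0.074],0],[[0,0,0],[0,0,0.074],0]]'
python3 - <<'E'
from h import *
a=snap('wrist','w5');b=snap('scene','scene2')
o=np.zeros((600,800,3),np.uint8);o[:300,:400]=cv2.resize(a,(400,300));o[:300,400:]=cv2.resize(a[80:300,120:400],(400,300));o[300:,:400]=cv2.resize(b,(400,300));o[300:,400:]=cv2.resize(b[140:260,150:310],(400,300));cv2.imwrite('pics/j.png',o[:,:,::-1])
E
```

```text
clock: 13.15
tcp_pos: [0.596, 0.1318, 0.1358]
ee_rot: [[0.509, 0.861, 0.001], [0.861, -0.509, 0.0], [0.001, 0.001, -1.0]]
contact_force: [0.1, -0.0, -8.0]
gripper_width: 0.0193
grasp_force: 58.7
clock: 14.35
tcp_pos: [0.5956, 0.1316, 0.209]
ee_rot: [[0.509, 0.861, -0.001], [0.861, -0.509, -0.0], [-0.0, -0.0, -1.0]]
contact_force: [-0.2, 0.0, -9.0]
gripper_width: 0.0189
grasp_force: 58.9
{}
{}
```

View pics/j.png

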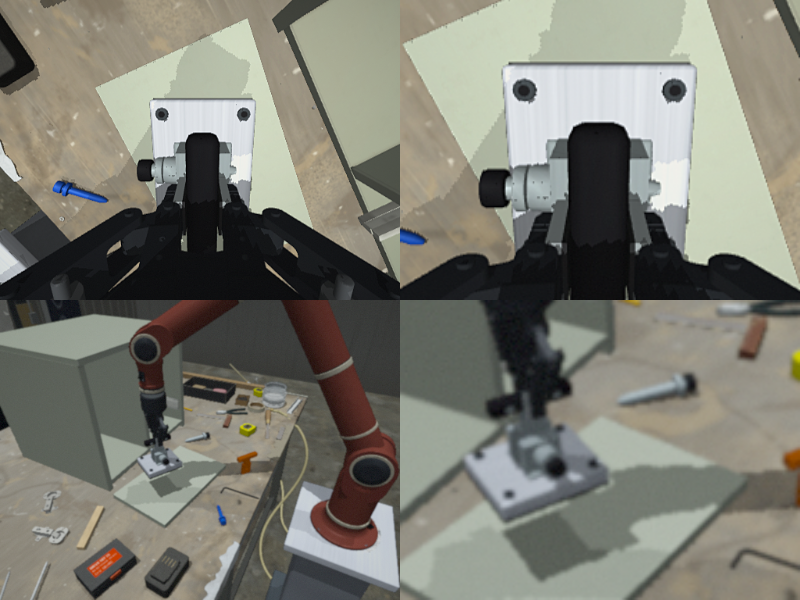

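The plate hangs level about 10 cm above the panel, held by the bar, with the pin still flush (knob at (145,170) in the wrist view). I'll let it settle, then hand in.

```bash
python3 -m crank '[[[0,0,0],[0,0,0],0],[[0,0,0],[0,0,0],0],[[0,0,0],[0,0,0],0],[[0,0,0],[0,0,0],0],[[0,0,0],[0,0,0],0],[[0,0,0],[0,0,0],0],[[0,0,0],[0,0,0],0],[[0,0,0],[0,0,0],0],[[0,0,0],[0,0,0],0],[[0,0,0],[0,0,0],0]]'
python3 - <<'E'
from h import *
b=snap('wrist','w6').astype(int);a=cv2.imread('pics/w5.png')[:,:,::-1].astype(int)
print('image change',abs(a-b).mean())
print(r.finish_job())
E
```

```text
clock: 15.45
tcp_pos: [0.5958, 0.1318, 0.2093]
ee_rot: [[0.509, 0.861, 0.0], [0.861, -0.509, 0.0], [0.0, -0.0, -1.0]]
contact_force: [-0.2, -0.2, -8.4]
gripper_width: 0.0189
grasp_force: 58.9
{}
image change 1.4146982828776042
the job is handed in; nothing more can be done
None
```

I pushed the pin home, lifted the plate about 10 cm by the handle's black bar, and handed the job in at about 15.5 s with the plate held level and still; no verdict came back.

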